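# Set out the racquet handle plugs as a size run

### The arm

A 6-joint arm with a two-finger parallel gripper is mounted at the origin on the work surface. World frame = base frame: x ahead of the robot, y to its left, z up, the work surface at z = 0. Lengths are in mm, angles in rad, forces in N, time in s.
With the tool pointing down it reaches from about 350 to 975 mm from the base axis. Payload 7.1 kg.
Tool frame: the origin (TCP) lies between the finger pads; the fingertips stand 19 mm ahead of it and the grasp point (between the pads) is the TCP; z points along the fingers, y is the line along which they close (so a half turn about z gives the same grasp; the last joint's range is limited). The gripper opens to 88 mm and grips with 3 to 60 N. Pads are 20 mm wide; open, the fingers measure 115 mm over their backs; the gripper's body (75 mm by 178 mm) begins 61 mm behind the grasp point.
Start: joints at [1.299, 0.423, 1.63, -0, 1.089, -0.019], TCP at [156.291, 605.126, 241.675] pointing down, gripper open.
Joint ranges: [-3, 3], [-0.9, 2.11], [0.09, 2.58], [-1.31, 4.45], [0.11, 2.69], [-2.54, 2.54]. Speed limits (rad/s): [2.39, 2.39, 3.01, 3.14, 3.14, 3.14].

### API

Orientations are given as a rotation vector (axis times angle).
In Python, from workcell import ctrl gives the robot as it stands.
- The arm moves only by the tool arm_command, never from a script. Its argument "series" is a list of rows, each an object with "linear": the shift along the tool's x, y, z in m, a list of three; "turn": the turn about the tool's z in rad. A call has 1 to 10 rows; each row shifts and turns the commanded pose from where the row before left it, along the tool's axes as they then stand; what a row does not reach is not made up. A row lasts 1/10 s, in which the tool goes at most 50 mm and 8.59 degrees, less where a joint would pass 70% of its speed; a pose out of reach is approached as far as the arm can. A call with a gripper value outside its range is refused whole. "jaw" is the opening, from -1 (shut) to 1 (fully open), set as the call begins (left out, the last holds). The fingers move at their own pace and stop on an object; the grip force is fixed at half the most. Time passes only in rows, so rows that do not move let the fingers close. It gives the time, the measured TCP pose, the force, the opening and the grip force at its end, in the units of the state.
- ctrl.get_obs(): the state, without advancing time (a new reading comes with each control period).
- ctrl.get_image(name): name is "scene" or "top"; returns a dict with "frame" (384x512x3 uint8, blue, green, red), "fx", "fy", "cx", "cy" (pixels), "rvec" (rotation vector, rad) and "tvec" (3), from world to camera coordinates, as OpenCV has them. Camera axes: x right, y down, z forward; pixel columns grow to the right and rows downward; lengths in mm; the calibration is good to about 2 mm. A picture is of the moment at which its call begins. There is no depth.
- ctrl.close_job(): hands the job in; it is judged then, once.
The state is a dict: "t": time; "qpos": joint angles; "qvel": joint speeds; "joint_torque": joint torques, N m; "ee_pos": TCP position; "orientation": TCP orientation; "ft_force": force on the tool from outside, world axes, zero at the start; "moment": the same for the moment, N m; "width": finger opening in mm; "grasp_force": force on a finger pad.
Only numpy, scipy, OpenCV 4.12 (cv2) and the standard library are available. Lean on these libraries where they do the work, as an engineer would, in place of code of your own. Each camera call takes 0.05 s, during which the arm holds its last target. There are 200 camera calls.

### The job

Set out the four wooden handle plugs as a size run on the fitting board, so that a length can be picked for the squash racquet: one plug standing upright in the middle of each round mark, the shortest on the mark next to the red stop and each one taller than the last along the row, the tallest farthest from the red stop. Keep their brass screw ends up, and leave them all standing still.

Things in the scene. Friction and masses are not known exactly. Their poses are not given: they have to be found in the camera images.
- plug40: handle extension plug, shortest, weathered grey wood: an upright octagonal wooden prism 40 mm tall and 32 mm across its flats, standing loose on the bench, with a small brass screw head in the middle of its top. Origin: centre of its underside; z up its length; flats face its x and y axes and every 45 degrees between. About 22 g (varies).
- plug58: handle extension plug, second shortest, pale cream wood: an upright octagonal wooden prism 58 mm tall and 32 mm across its flats, standing loose on the bench, with a small brass screw head in the middle of its top. Origin: centre of its underside; z up its length; flats face its x and y axes and every 45 degrees between. About 32 g (varies).
- plug76: handle extension plug, second tallest, very dark brown: an upright octagonal wooden prism 76 mm tall and 32 mm across its flats, standing loose on the bench, with a small brass screw head in the middle of its top. Origin: centre of its underside; z up its length; flats face its x and y axes and every 45 degrees between. About 42 g (varies).
- plug94: handle extension plug, tallest, reddish brown: an upright octagonal wooden prism 94 mm tall and 32 mm across its flats, standing loose on the bench, with a small brass screw head in the middle of its top. Origin: centre of its underside; z up its length; flats face its x and y axes and every 45 degrees between. About 52 g (varies).
- board: fitting board: flat pale wooden board fixed on the bench, 90 x 400 mm, 18 mm thick, carrying one straight row of four round marks and a low stop block at each end. Origin: centre of its underside; y runs along the row, x across it, z up; top face at z = 18 mm.
- mark_white: white painted round mark, 54 mm across, paint-thin and flat on the board's top. Origin: its centre, at the board's top face. The four marks stand in one straight row, 80 mm apart, along the middle of the board; their colours are in any order and mean nothing.
- mark_yellow: yellow painted round mark, 54 mm across, paint-thin and flat on the board's top. Origin: its centre, at the board's top face. The four marks stand in one straight row, 80 mm apart, along the middle of the board; their colours are in any order and mean nothing.
- mark_blue: blue painted round mark, 54 mm across, paint-thin and flat on the board's top. Origin: its centre, at the board's top face. The four marks stand in one straight row, 80 mm apart, along the middle of the board; their colours are in any order and mean nothing.
- mark_green: green painted round mark, 54 mm across, paint-thin and flat on the board's top. Origin: its centre, at the board's top face. The four marks stand in one straight row, 80 mm apart, along the middle of the board; their colours are in any order and mean nothing.
- red_stop: red-painted stop block, 70 x 30 mm and 20 mm tall, fixed on one end of the board (either end), its centre 55 mm beyond the centre of the nearest mark. A like block at the other end is plain brown wood. Origin: centre of its underside.
There are look-alikes about, which are no part of the job. What is shaped like the plug76 but turquoise is not meant.

How it is judged:
By the outcome, as a careful person would: the job done as asked, in the order asked, and still so for the second after the job is handed in, with the robot touching nothing.
It also fails if it takes over 109 s, if anything falls off the work surface, if the arm or the gripper's body presses on something with over 40 N, if the wrist force passes 120 N, or if a joint passes its speed limit or range.

## Working session

There is one attempt and no reset: what is moved stays moved. The work goes in short steps, Python scripts to look and compute and a tool call to move; the robot and the scene stay as the last step left them, time stands still between calls to the robot, and variables do not carry over. Pictures are saved under pics/ and viewed, at most 14 in all, crops included, and the job is handed in when it is done.

Besides the shell and the picture viewer there is one more tool, called after "Emit:" by a JSON object that holds its "method" and its "body". arm_command: Moves the arm, as the interface text tells. Its arguments: {"type":"object","properties":{"series":{"type":"array"},"jaw":{"type":"number"}},"required":["series"]}

```bash
mkdir -p pics; ls; cat > h.py <<'E'
import numpy as np, cv2
from workcell import ctrl
def grab(n,tag):
    d=ctrl.get_image(n); cv2.imwrite(f'pics/{tag}.png',d['frame']); np.save(f'pics/{tag}.npy',d,allow_pickle=True); return d
def load(tag): return np.load(f'pics/{tag}.npy',allow_pickle=True).item()
def ray(d,u,v):
    R=cv2.Rodrigues(np.array(d['rvec'],float))[0]; t=np.array(d['tvec'],float).ravel()
    return -R.T@t, R.T@np.array([(u-d['cx'])/d['fx'],(v-d['cy'])/d['fy'],1])
def onz(d,u,v,z):
    c,r=ray(d,u,v); return c+r*(z-c[2])/r[2]
def tri(d1,p1,d2,p2):
    c1,r1=ray(d1,*p1); c2,r2=ray(d2,*p2)
    s=np.linalg.lstsq(np.c_[r1,-r2],c2-c1,rcond=None)[0]
    a,b=c1+s[0]*r1,c2+s[1]*r2; return (a+b)/2,np.linalg.norm(a-b)
def proj(d,P):
    return cv2.projectPoints(np.array(P,float).reshape(-1,3),np.array(d['rvec'],float),np.array(d['tvec'],float),np.array([[d['fx'],0,d['cx']],[0,d['fy'],d['cy']],[0,0,1]]),None)[0].reshape(-1,2)
E
python3 - <<'E'
from h import *
o=ctrl.get_obs(); print(o['t'],o['ee_pos'],o['orientation'],o['width'])
for n in('scene','top'):
    d=grab(n,n+'0'); print(n,ray(d,256,192))
a,b=load('scene0')['frame'],load('top0')['frame']
E
```

```text
pics
0.0 [156.18886499 604.63654815 240.90579808] [-3.96107339e-01 -3.11631808e+00  2.34044024e-03] 88.2213301744355
scene (array([1003.7604625 ,  218.85764346,  657.92122204]), array([-0.61246261, -0.22279385, -0.75871897]))
top (array([449.19337296,  10.43943735, 855.27635912]), array([ 0.08040202,  0.00892392, -0.99673131]))
```

View pics/scene0.png

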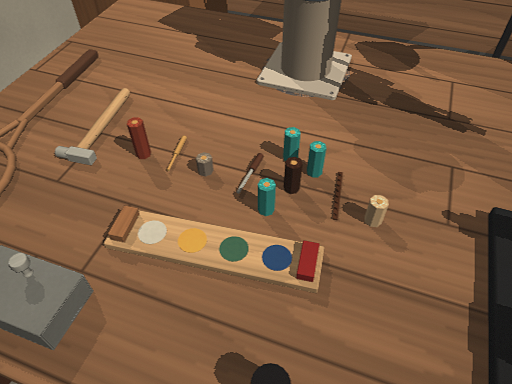

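View pics/top0.png

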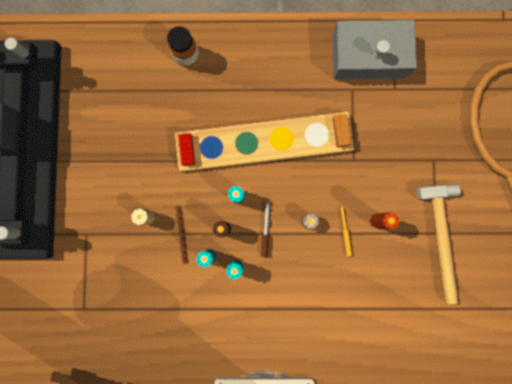

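The scene view shows the red-brown plug at (139,138), grey at (205,165), dark at (293,176) and cream at (376,211). The three turquoise look-alikes are at (291,145), (317,158) and (266,196). The red stop at (308,261) sits beside the blue mark. In the top view the plugs are at (390,221), (311,221), (222,229) and (140,216), with turquoise at (236,194), (205,259) and (235,270). One enlarged crop will confirm which is which.

```bash
python3 - <<'E'
from h import *
a=load('scene0')['frame'][105:240,110:410]; b=load('top0')['frame'][180:290,110:410]
c=np.vstack([cv2.resize(a,None,fx=2.6,fy=2.4,interpolation=3)[:324],cv2.resize(b,None,fx=2.6,fy=2.4,interpolation=3)])
cv2.imwrite('pics/crop1.png',c); print(c.shape)
for n in('scene0','top0'):
    h=cv2.cvtColor(load(n)['frame'],cv2.COLOR_BGR2HSV)
    P={'scene0':[(139,138),(138,122),(205,167),(205,158),(293,180),(293,163),(376,215),(378,202),(152,232),(191,240),(234,249),(277,258),(308,262)],
       'top0':[(380,221),(391,221),(308,222),(311,219),(220,229),(225,229),(140,216),(317,133),(282,139),(247,142),(211,147),(187,149)]}[n]
    for p in P: print(n,p,h[p[1],p[0]])
E
```

```text
(588, 780, 3)
scene0 (139, 138) [  6 166 100]
scene0 (138, 122) [  5 177 170]
scene0 (205, 167) [ 17  68 101]
scene0 (205, 158) [ 16 147 205]
scene0 (293, 180) [  8 125  47]
scene0 (293, 163) [ 16 153 219]
scene0 (376, 215) [ 16 103 136]
scene0 (378, 202) [ 17 156 209]
scene0 (152, 232) [ 22  48 206]
scene0 (191, 240) [ 18 172 220]
scene0 (234, 249) [ 68  85 102]
scene0 (277, 258) [107 140 106]
scene0 (308, 262) [  1 185 146]
top0 (380, 221) [  8 231 108]
top0 (391, 221) [ 22 207 246]
top0 (308, 222) [ 19 127 228]
top0 (311, 219) [ 20 163 245]
top0 (220, 229) [ 23 210 250]
top0 (225, 229) [ 13 165  96]
top0 (140, 216) [ 21 183 248]
top0 (317, 133) [ 24  36 242]
top0 (282, 139) [ 24 255 248]
top0 (247, 142) [ 70 123 129]
top0 (211, 147) [106 194 142]
top0 (187, 149) [  2 255 191]
```

View pics/crop1.png

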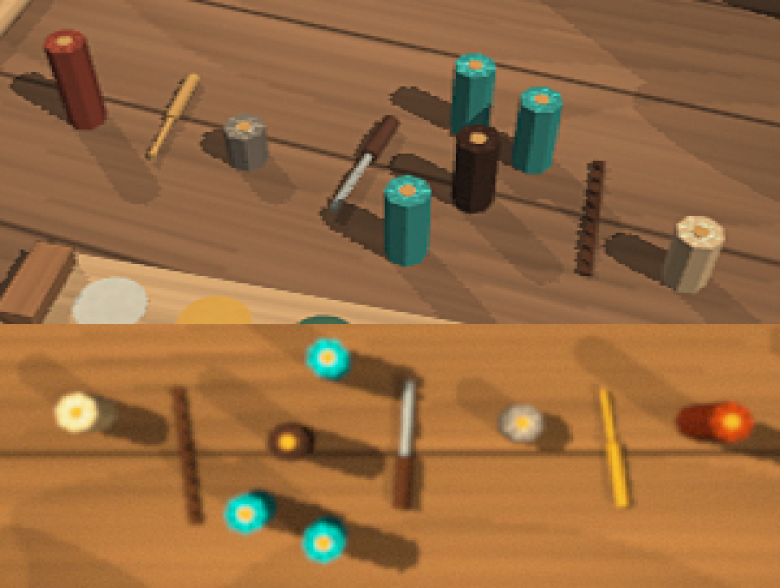

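The crop shows brass heads up on all four plugs. The dark brown plug (crop 476,170) is the only plug76; the three turquoise ones of the same shape, around it, are not meant. Next I measure the screw heads across both views, then the marks.

```bash
cat > m.py <<'E'
from h import *
S,T=load('scene0'),load('top0')
def brass(d,p,r=5):
    h=cv2.cvtColor(d['frame'],cv2.COLOR_BGR2HSV).astype(float); x,y=map(round,p)
    w=h[y-r:y+r+1,x-r:x+r+1]; yy,xx=np.mgrid[y-r:y+r+1,x-r:x+r+1]
    m=(abs(w[...,0]-18)<7)&(w[...,1]>135)&(w[...,2]>150)
    return (xx[m].mean(),yy[m].mean()),m.sum()
def mark(d,p,z=18):
    f=cv2.cvtColor(cv2.GaussianBlur(d['frame'],(3,3),0),cv2.COLOR_BGR2LAB); m=np.zeros((f.shape[0]+2,f.shape[1]+2),np.uint8)
    cv2.floodFill(f.copy(),m,p,0,(22,9,9),(22,9,9),4|cv2.FLOODFILL_MASK_ONLY|cv2.FLOODFILL_FIXED_RANGE)
    c=max(cv2.findContours(m[1:-1,1:-1],0,cv2.CHAIN_APPROX_NONE)[0],key=cv2.contourArea)
    return cv2.fitEllipse(c)
if __name__=='__main__':
    for n,a,b in(('40',(204.2,157.9),(310.8,221.3)),('58',(380,201.7),(139.2,216.7)),('76',(294.2,162.5),(220.8,228.8)),('94',(135,122.1),(391.5,220.8))):
        pa,na=brass(S,a);pb,nb=brass(T,b); print(n,np.round(pa,1),na,np.round(pb,1),nb,*[np.round(q,1) for q in tri(S,pa,T,pb)])
    Q=[]
    for n,a,b in(('blue',(277,258),(211,147)),('green',(234,249),(247,142)),('yel',(191,240),(282,139)),('white',(152,232),(317,133))):
        ea,eb=mark(S,a),mark(T,b); q,e=tri(S,ea[0],T,eb[0]); Q.append(q)
        print(n,np.round(ea[0]+ea[1],1),np.round(eb[0]+eb[1],1),q.round(1),e.round(1),onz(S,*ea[0],18)[:2].round(1),onz(T,*eb[0],18)[:2].round(1))
    print(np.linalg.norm(np.diff(Q,axis=0),axis=1))
E
python3 m.py
```

```text
40 [203.5 157.2] 13 [310.2 220.6] 19 [ 452.4 -100.1   41.2] 1.1
58 [379. 201.] 23 [138.6 216.4] 13 [462.3 266.7  59.7] 1.4
76 [293.6 162.3] 21 [220.  228.6] 43 [436.3  91.8  76.9] 1.0
94 [134.1 121.5] 21 [391.1 220.3] 51 [ 452.5 -256.4   94.2] 1.2
blue [276.5 257.2  23.7  27.7] [211.1 147.   19.   19.9] [619.6 118.9  18.8] 1.1 [619.3 118.3] [619.5 119.5]
green [233.5 248.4  23.5  27.5] [246.2 142.8  20.   20.3] [628.8  39.5  18.3] 0.9 [628.8  38.9] [628.7  39.9]
yel [191.9 239.8  23.   28.4] [281.3 138.5  22.7  23. ] [638.4 -40.1  18.4] 0.9 [638.3 -40.7] [638.3 -39.7]
white [152.  231.7  22.1  28.5] [316.4 134.4  21.2  21.7] [ 647.6 -119.7   17.6] 0.2 [ 647.8 -119.6] [ 647.5 -119.5]
[80.0189248  80.11928675 80.12310867]
```

Measured heights (41/60/77/94 mm for the screw heads, about 18 mm for the marks, 80.1 mm spacing) agree with the text. The assignment is 40→blue, 58→green, 76→yellow, 94→white. First I turn the tool so the fingers close across the row.

Emit:
{"method": "arm_command", "body": {"series": [{"linear": [0, 0, 0], "turn": 0.1335}, {"linear": [0, 0, 0], "turn": 0.1335}, {"linear": [0, 0, 0], "turn": 0.1335}, {"linear": [0, 0, 0], "turn": 0.1335}, {"linear": [0, 0, 0], "turn": 0.1335}, {"linear": [0, 0, 0], "turn": 0.1335}, {"linear": [0, 0, 0], "turn": 0.1335}, {"linear": [0, 0, 0], "turn": 0.1335}, {"linear": [0, 0, 0], "turn": 0.1335}, {"linear": [0, 0, 0], "turn": 0}], "jaw": 0.5}}

```text
t: 1.1
ee_pos: [156.2, 604.9, 241.2]
orientation: [2.089, 2.346, -0.001]
ft_force: [-0.1, -0.6, 0.3]
width: 65.9
grasp_force: 0.0
```

```bash
cat > go.py <<'E'
import sys; from h import *
def go(*P,ang=0.117):
    o=ctrl.get_obs(); p=np.array(o['ee_pos']); R=cv2.Rodrigues(np.array(o['orientation']))[0]
    a=np.arctan2(R[1,1],R[0,1]); print('t',round(o['t'],2),p.round(1),'yaw',a.round(3),'turn',round(a-ang,3),'tilt',R[:,2].round(3),'w',round(o['width'],1))
    Ry=np.array([[-np.sin(ang),np.cos(ang),0],[np.cos(ang),np.sin(ang),0],[0,0,-1]])
    for q in P: print(q,'tool m',(Ry@(np.array(q)-p)/1000).round(4)); p=np.array(q)
if __name__=='__main__': go(*[eval(x) for x in sys.argv[1:]])
E
python3 go.py 452.4,-100.1,120 452.4,-100.1,22
```

```text
t 1.1 [156.2 604.9 241.2] yaw 0.115 turn -0.002 tilt [-0.    -0.001 -1.   ] w 65.9
(452.4, -100.1, 120) tool m [-0.7347  0.2119  0.1212]
(452.4, -100.1, 22) tool m [0.    0.    0.098]
```

Emit:
{"method": "arm_command", "body": {"series": [{"linear": [-0.041, 0.012, 0.006], "turn": 0}, {"linear": [-0.041, 0.012, 0.006], "turn": 0}, {"linear": [-0.041, 0.012, 0.006], "turn": 0}, {"linear": [-0.041, 0.012, 0.006], "turn": 0}, {"linear": [-0.041, 0.012, 0.006], "turn": 0}, {"linear": [-0.041, 0.012, 0.006], "turn": 0}, {"linear": [-0.041, 0.012, 0.006], "turn": 0}, {"linear": [-0.041, 0.012, 0.006], "turn": 0}, {"linear": [-0.041, 0.012, 0.006], "turn": 0}, {"linear": [-0.041, 0.012, 0.006], "turn": 0}]}}

```text
t: 2.1
ee_pos: [323.5, 210.3, 181.6]
orientation: [2.083, 2.352, 0.001]
ft_force: [-0.2, -0.5, 0.6]
width: 65.9
grasp_force: 0.0
```

Emit:
{"method": "arm_command", "body": {"series": [{"linear": [-0.041, 0.012, 0.006], "turn": 0}, {"linear": [-0.041, 0.012, 0.006], "turn": 0}, {"linear": [-0.041, 0.012, 0.006], "turn": 0}, {"linear": [-0.041, 0.012, 0.006], "turn": 0}, {"linear": [-0.041, 0.012, 0.006], "turn": 0}, {"linear": [-0.041, 0.012, 0.006], "turn": 0}, {"linear": [-0.041, 0.012, 0.006], "turn": 0}, {"linear": [-0.038, 0.008, 0.006], "turn": 0}, {"linear": [0, 0, 0], "turn": 0}, {"linear": [0, 0, 0], "turn": 0}]}}

```text
t: 3.1
ee_pos: [451.9, -100.7, 133.3]
orientation: [-2.087, -2.347, 0.001]
ft_force: [0.7, 0.3, 0.5]
width: 65.9
grasp_force: 0.0
```

```bash
python3 go.py 452.4,-100.1,22 452.4,-100.1,130 619.6,118.9,130 619.6,118.9,41
```

```text
t 3.1 [ 451.9 -100.7  133.3] yaw 0.117 turn -0.0 tilt [-0.001  0.    -1.   ] w 65.9
(452.4, -100.1, 22) tool m [0.0006 0.0006 0.1113]
(452.4, -100.1, 130) tool m [ 0.     0.    -0.108]
(619.6, 118.9, 130) tool m [0.198  0.1916 0.    ]
(619.6, 118.9, 41) tool m [0.    0.    0.089]
```

Emit:
{"method": "arm_command", "body": {"series": [{"linear": [0.0005, 0.0005, 0.02], "turn": 0}, {"linear": [0, 0, 0.03], "turn": 0}, {"linear": [0, 0, 0.03], "turn": 0}, {"linear": [0, 0, 0.02], "turn": 0}, {"linear": [0, 0, 0.009], "turn": 0}, {"linear": [0, 0, 0], "turn": 0}]}}

```text
t: 3.7
ee_pos: [451.8, -98.5, 24.1]
orientation: [-2.084, -2.348, 0.002]
ft_force: [0.1, 0.3, 0.7]
width: 65.9
grasp_force: 0.0
```

Emit:
{"method": "arm_command", "body": {"series": [{"linear": [0, 0, 0], "turn": 0}, {"linear": [0, 0, 0], "turn": 0}, {"linear": [0, 0, 0], "turn": 0}, {"linear": [0, 0, 0], "turn": 0}, {"linear": [0, 0, 0], "turn": 0}, {"linear": [0, 0, 0], "turn": 0}, {"linear": [0, 0, 0], "turn": 0}], "jaw": -1}}

```text
t: 4.4
ee_pos: [453.0, -99.8, 25.2]
orientation: [2.088, 2.346, 0.001]
ft_force: [-1.1, 1.5, 6.9]
width: 32.0
grasp_force: 30.0
```

Emit:
{"method": "arm_command", "body": {"series": [{"linear": [0, 0, -0.02], "turn": 0}, {"linear": [0, 0, -0.04], "turn": 0}, {"linear": [0.01, 0.01, -0.03], "turn": 0}, {"linear": [0.028, 0.027, 0], "turn": 0}, {"linear": [0.028, 0.027, 0], "turn": 0}, {"linear": [0.028, 0.027, 0], "turn": 0}, {"linear": [0.028, 0.027, 0], "turn": 0}, {"linear": [0.028, 0.027, 0], "turn": 0}, {"linear": [0.028, 0.027, 0], "turn": 0}, {"linear": [0.02, 0.02, 0], "turn": 0}]}}

```text
t: 5.4
ee_pos: [621.6, 121.3, 114.7]
orientation: [2.087, 2.348, 0.001]
ft_force: [0.5, -0.5, -0.6]
width: 32.3
grasp_force: 30.0
```

Emit:
{"method": "arm_command", "body": {"series": [{"linear": [0, 0, 0], "turn": 0}, {"linear": [0, 0, 0], "turn": 0}, {"linear": [0, 0, 0], "turn": 0}]}}

```text
t: 5.7
ee_pos: [619.3, 118.4, 114.3]
orientation: [-2.088, -2.346, 0.002]
ft_force: [-0.6, 0.0, -0.1]
width: 32.1
grasp_force: 30.0
```

```bash
python3 - <<'E'
from h import *
import go
for i in range(3): go.go((619.6,118.9,115),(619.6,118.9,43)); d=grab('scene' if i==0 else 'top','c40_%d'%i)
E
```

```text
t 5.7 [619.3 118.4 114.3] yaw 0.116 turn -0.001 tilt [-0.002 -0.    -1.   ] w 32.1
(619.6, 118.9, 115) tool m [ 0.0004  0.0003 -0.0007]
(619.6, 118.9, 43) tool m [0.    0.    0.072]
t 5.75 [619.4 118.3 114.4] yaw 0.116 turn -0.001 tilt [-0.001 -0.    -1.   ] w 31.8
(619.6, 118.9, 115) tool m [ 0.0006  0.0002 -0.0006]
(619.6, 118.9, 43) tool m [0.    0.    0.072]
t 5.8 [619.6 118.3 114.6] yaw 0.115 turn -0.002 tilt [-0.001 -0.    -1.   ] w 32.5
(619.6, 118.9, 115) tool m [ 0.0006  0.0001 -0.0004]
(619.6, 118.9, 43) tool m [0.    0.    0.072]
```

Emit:
{"method": "arm_command", "body": {"series": [{"linear": [0.0005, 0, 0.02], "turn": 0}, {"linear": [0, 0, 0.02], "turn": 0}, {"linear": [0, 0, 0.015], "turn": 0}, {"linear": [0, 0, 0.008], "turn": 0}, {"linear": [0, 0, 0.005], "turn": 0}, {"linear": [0, 0, 0.003], "turn": 0}, {"linear": [0, 0, 0], "turn": 0}, {"linear": [0, 0, 0], "turn": 0}]}}

```text
t: 6.65
ee_pos: [620.7, 119.9, 44.2]
orientation: [2.088, 2.347, 0.001]
ft_force: [-0.2, -0.3, -0.5]
width: 32.1
grasp_force: 30.0
```

Emit:
{"method": "arm_command", "body": {"series": [{"linear": [0, 0, 0.001], "turn": 0}, {"linear": [0, 0, 0], "turn": 0}, {"linear": [0, 0, 0], "turn": 0}]}}

```text
t: 6.95
ee_pos: [620.8, 119.9, 43.2]
orientation: [2.088, 2.347, 0.001]
ft_force: [0.3, -0.6, 2.4]
width: 32.4
grasp_force: 30.0
```

```bash
python3 - <<'E'
from h import *
o=ctrl.get_obs(); print(np.round(o['ft_force'],1),np.round(o['ee_pos'],1))
E
```

```text
[ 0.3 -0.6  2.4] [620.8 119.9  43.2]
```

Emit:
{"method": "arm_command", "body": {"series": [{"linear": [0, 0, 0], "turn": 0}, {"linear": [0, 0, 0], "turn": 0}, {"linear": [0, 0, 0], "turn": 0}, {"linear": [0, 0, 0], "turn": 0}, {"linear": [0, 0, -0.02], "turn": 0}, {"linear": [0, 0, -0.04], "turn": 0}, {"linear": [0, 0, -0.04], "turn": 0}, {"linear": [0, 0, 0], "turn": 0}], "jaw": 0.5}}

```text
t: 7.75
ee_pos: [623.7, 120.4, 148.2]
orientation: [2.084, 2.343, 0.011]
ft_force: [0.5, 0.4, 0.7]
width: 66.3
grasp_force: 0.0
```

```bash
python3 go.py 462.3,266.7,140 462.3,266.7,36
```

```text
t 7.75 [623.7 120.4 148.2] yaw 0.117 turn -0.0 tilt [ 0.009  0.002 -1.   ] w 66.3
(462.3, 266.7, 140) tool m [ 0.1641 -0.1432  0.0082]
(462.3, 266.7, 36) tool m [0.    0.    0.104]
```

Emit:
{"method": "arm_command", "body": {"series": [{"linear": [0.0275, -0.0235, 0], "turn": 0}, {"linear": [0.0275, -0.0235, 0], "turn": 0}, {"linear": [0.0275, -0.0235, 0], "turn": 0}, {"linear": [0.0275, -0.0235, 0], "turn": 0}, {"linear": [0.0275, -0.0235, 0], "turn": 0}, {"linear": [0.0275, -0.0235, 0], "turn": 0}, {"linear": [0, 0, 0], "turn": 0}, {"linear": [0, 0, 0], "turn": 0}, {"linear": [0, 0, 0], "turn": 0}]}}

```text
t: 8.65
ee_pos: [461.8, 266.8, 142.5]
orientation: [2.089, 2.346, 0.0]
ft_force: [0.8, 0.3, -0.4]
width: 65.7
grasp_force: 0.0
```

```bash
python3 go.py 462.3,266.7,38 462.3,266.7,150 628.9,39.5,150 628.9,39.5,56; python3 -c "
from m import *
d=grab('top','t2'); e=grab('scene','s2')
f=np.hstack([cv2.resize(d['frame'][110:240,110:410],(400,260)),cv2.resize(e['frame'][110:300,90:410],(400,260))]);cv2.imwrite('pics/v2.png',f)"
```

```text
t 8.65 [461.8 266.8 142.5] yaw 0.116 turn -0.001 tilt [ 0. -0. -1.] w 65.7
(462.3, 266.7, 38) tool m [-0.0002  0.0005  0.1045]
(462.3, 266.7, 150) tool m [ 0.     0.    -0.112]
(628.9, 39.5, 150) tool m [-0.2451  0.1389  0.    ]
(628.9, 39.5, 56) tool m [0.    0.    0.094]
```

View pics/v2.png

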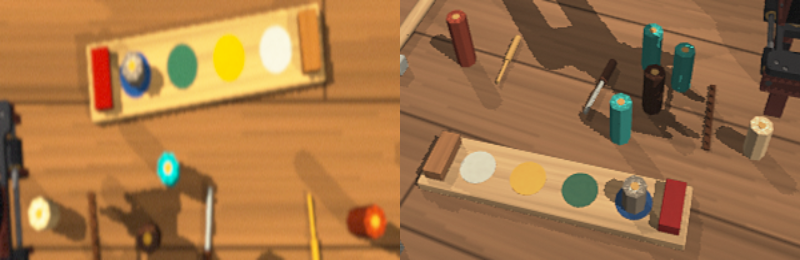

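Plug40 stands upright on blue: crop (133,68) in the top view, (634,195) in the scene view. I'll check its centring by triangulation and grasp plug58.

```bash
python3 -c "
from m import *
S,T=load('s2'),load('t2')
a,na=brass(S,(277.2,243)); b,nb=brass(T,(210.5,143.5)); print(a,na,b,nb,tri(S,a,T,b)); print(proj(S,(619.6,118.9,58.5)),proj(T,(619.6,118.9,58.5)))"
```

```text
(np.float64(277.32142857142856), np.float64(245.5)) 28 (np.float64(208.33333333333334), np.float64(142.38888888888889)) 18 (array([621.33744008, 119.51741241,  59.37312252]), np.float64(1.306748743290585))
[[277.65487989 244.86789174]] [[208.95553146 143.16968101]]
```

Emit:
{"method": "arm_command", "body": {"series": [{"linear": [0, 0.0005, 0.02], "turn": 0}, {"linear": [0, 0, 0.03], "turn": 0}, {"linear": [0, 0, 0.03], "turn": 0}, {"linear": [0, 0, 0.016], "turn": 0}, {"linear": [0, 0, 0.008], "turn": 0}, {"linear": [0, 0, 0], "turn": 0}, {"linear": [0, 0, 0], "turn": 0}, {"linear": [0, 0, 0], "turn": 0}]}}

```text
t: 9.55
ee_pos: [462.4, 267.6, 39.7]
orientation: [2.088, 2.346, 0.003]
ft_force: [-0.3, -0.8, 0.7]
width: 65.8
grasp_force: 0.0
```

Emit:
{"method": "arm_command", "body": {"series": [{"linear": [0, 0, 0], "turn": 0}, {"linear": [0, 0, 0], "turn": 0}, {"linear": [0, 0, 0], "turn": 0}, {"linear": [0, 0, 0], "turn": 0}, {"linear": [0, 0, 0], "turn": 0}, {"linear": [0, 0, 0], "turn": 0}, {"linear": [0, 0, 0], "turn": 0}], "jaw": -1}}

```text
t: 10.25
ee_pos: [461.7, 267.4, 38.8]
orientation: [2.088, 2.347, 0.0]
ft_force: [0.0, 0.2, 2.6]
width: 32.5
grasp_force: 30.0
```

Emit:
{"method": "arm_command", "body": {"series": [{"linear": [0, 0, -0.02], "turn": 0}, {"linear": [0, 0, -0.04], "turn": 0}, {"linear": [0, 0, -0.04], "turn": 0}, {"linear": [-0.035, 0.02, 0], "turn": 0}, {"linear": [-0.035, 0.02, 0], "turn": 0}, {"linear": [-0.035, 0.02, 0], "turn": 0}, {"linear": [-0.035, 0.02, 0], "turn": 0}, {"linear": [-0.035, 0.02, 0], "turn": 0}, {"linear": [-0.035, 0.02, 0], "turn": 0}, {"linear": [-0.035, 0.019, 0], "turn": 0}]}}

```text
t: 11.25
ee_pos: [628.8, 38.6, 138.4]
orientation: [-2.088, -2.347, 0.0]
ft_force: [0.1, 0.6, -0.1]
width: 32.4
grasp_force: 30.0
```

Emit:
{"method": "arm_command", "body": {"series": [{"linear": [0, 0, 0], "turn": 0}, {"linear": [0, 0, 0], "turn": 0}, {"linear": [0, 0, 0], "turn": 0}, {"linear": [0, 0, 0], "turn": 0}]}}

```text
t: 11.65
ee_pos: [627.3, 41.3, 138.5]
orientation: [-2.086, -2.348, 0.001]
ft_force: [0.3, -0.1, -0.9]
width: 32.7
grasp_force: 30.0
```

```bash
python3 go.py 628.9,39.5,57.5
```

```text
t 11.65 [627.3  41.3 138.5] yaw 0.118 turn 0.001 tilt [-0.001  0.    -1.   ] w 32.7
(628.9, 39.5, 57.5) tool m [-0.0019  0.0014  0.081 ]
```

Emit:
{"method": "arm_command", "body": {"series": [{"linear": [-0.0015, 0.001, 0.02], "turn": 0}, {"linear": [0, 0, 0.025], "turn": 0}, {"linear": [0, 0, 0.018], "turn": 0}, {"linear": [0, 0, 0.01], "turn": 0}, {"linear": [0, 0, 0.005], "turn": 0}, {"linear": [0, 0, 0.002], "turn": 0}, {"linear": [0, 0, 0.001], "turn": 0}, {"linear": [0, 0, 0], "turn": 0}, {"linear": [0, 0, 0], "turn": 0}, {"linear": [0, 0, 0], "turn": 0}]}}

```text
t: 12.65
ee_pos: [629.7, 38.7, 58.2]
orientation: [2.088, 2.346, 0.001]
ft_force: [0.1, -0.4, -0.7]
width: 32.8
grasp_force: 30.0
```

Emit:
{"method": "arm_command", "body": {"series": [{"linear": [0, 0, 0.001], "turn": 0}, {"linear": [0, 0, 0], "turn": 0}, {"linear": [0, 0, 0], "turn": 0}]}}

```text
t: 12.95
ee_pos: [629.5, 38.7, 56.8]
orientation: [2.088, 2.347, 0.0]
ft_force: [0.4, 0.0, 0.2]
width: 32.8
grasp_force: 30.0
```

Emit:
{"method": "arm_command", "body": {"series": [{"linear": [0, 0, 0.001], "turn": 0}, {"linear": [0, 0, 0], "turn": 0}, {"linear": [0, 0, 0], "turn": 0}]}}

```text
t: 13.25
ee_pos: [629.5, 38.7, 56.8]
orientation: [2.088, 2.347, 0.0]
ft_force: [-3.8, -0.6, 9.1]
width: 32.5
grasp_force: 30.0
```

Emit:
{"method": "arm_command", "body": {"series": [{"linear": [0, 0, 0], "turn": 0}, {"linear": [0, 0, 0], "turn": 0}, {"linear": [0, 0, 0], "turn": 0}, {"linear": [0, 0, 0], "turn": 0}, {"linear": [0, 0, -0.02], "turn": 0}, {"linear": [0, 0, -0.035], "turn": 0}, {"linear": [0, 0, -0.035], "turn": 0}, {"linear": [0, 0, 0], "turn": 0}, {"linear": [0, 0, 0], "turn": 0}, {"linear": [0, 0, 0], "turn": 0}], "jaw": 0.5}}

```text
t: 14.25
ee_pos: [628.4, 38.7, 144.4]
orientation: [-2.087, -2.346, 0.002]
ft_force: [0.2, -0.0, 0.0]
width: 65.7
grasp_force: 0.0
```

```bash
python3 go.py 436.3,91.8,147 436.3,91.8,52 436.3,91.8,160 638.3,-40.1,160
```

```text
t 14.25 [628.4  38.7 144.4] yaw 0.116 turn -0.001 tilt [-0.002 -0.    -1.   ] w 65.7
(436.3, 91.8, 147) tool m [ 0.0751 -0.1846 -0.0026]
(436.3, 91.8, 52) tool m [0.    0.    0.095]
(436.3, 91.8, 160) tool m [ 0.     0.    -0.108]
(638.3, -40.1, 160) tool m [-0.1546  0.1852  0.    ]
```

The fingers, within about ±46 mm along x and ±10 mm in y, clear the turquoise plugs. Their offsets from the dark plug are about (-67,33), (-91,-33) and (78,-35) mm.

Emit:
{"method": "arm_command", "body": {"series": [{"linear": [0.015, -0.0365, 0], "turn": 0}, {"linear": [0.015, -0.037, 0], "turn": 0}, {"linear": [0.015, -0.037, 0], "turn": 0}, {"linear": [0.015, -0.037, 0], "turn": 0}, {"linear": [0.015, -0.037, 0], "turn": 0}, {"linear": [0, 0, 0], "turn": 0}, {"linear": [0, 0, 0], "turn": 0}, {"linear": [0, 0, 0], "turn": 0}, {"linear": [0, 0, 0], "turn": 0}]}}

```text
t: 15.15
ee_pos: [438.7, 91.7, 145.5]
orientation: [2.089, 2.346, 0.001]
ft_force: [0.1, -0.5, 0.3]
width: 66.0
grasp_force: 0.0
```

```bash
python3 go.py 436.3,91.8,52
```

```text
t 15.15 [438.7  91.7 145.5] yaw 0.116 turn -0.001 tilt [ 0.  0. -1.] w 66.0
(436.3, 91.8, 52) tool m [ 0.0004 -0.0023  0.0935]
```

Emit:
{"method": "arm_command", "body": {"series": [{"linear": [0.0005, -0.0015, 0.02], "turn": 0}, {"linear": [0, 0, 0.03], "turn": 0}, {"linear": [0, 0, 0.025], "turn": 0}, {"linear": [0, 0, 0.013], "turn": 0}, {"linear": [0, 0, 0.005], "turn": 0}, {"linear": [0, 0, 0], "turn": 0}, {"linear": [0, 0, 0], "turn": 0}]}}

```text
t: 15.85
ee_pos: [436.5, 92.1, 53.0]
orientation: [2.088, 2.346, 0.001]
ft_force: [-0.8, -0.1, -0.2]
width: 65.9
grasp_force: 0.0
```

Emit:
{"method": "arm_command", "body": {"series": [{"linear": [0, 0, 0], "turn": 0}, {"linear": [0, 0, 0], "turn": 0}, {"linear": [0, 0, 0], "turn": 0}, {"linear": [0, 0, 0], "turn": 0}, {"linear": [0, 0, 0], "turn": 0}, {"linear": [0, 0, 0], "turn": 0}, {"linear": [0, 0, 0], "turn": 0}], "jaw": -1}}

```text
t: 16.55
ee_pos: [436.0, 92.2, 52.9]
orientation: [2.088, 2.347, 0.0]
ft_force: [-0.8, 0.4, 5.7]
width: 34.1
grasp_force: 30.0
```

```bash
python3 go.py 436.3,91.8,152 638.3,-40.1,152
```

```text
t 16.55 [436.   92.2  52.9] yaw 0.117 turn -0.0 tilt [ 0.  0. -1.] w 34.1
(436.3, 91.8, 152) tool m [-0.0004  0.0003 -0.0991]
(638.3, -40.1, 152) tool m [-0.1546  0.1852  0.    ]
```

The width is 34.1 mm, so the grip is nearer the corners. The edges lie along the pads, so it holds. I lift gently and watch the width.

Emit:
{"method": "arm_command", "body": {"series": [{"linear": [0, 0, -0.01], "turn": 0}, {"linear": [0, 0, -0.02], "turn": 0}, {"linear": [0, 0, -0.03], "turn": 0}, {"linear": [0, 0, -0.03], "turn": 0}, {"linear": [0, 0, -0.01], "turn": 0}, {"linear": [0, 0, 0], "turn": 0}, {"linear": [0, 0, 0], "turn": 0}]}}

```text
t: 17.25
ee_pos: [435.3, 92.1, 152.1]
orientation: [-2.088, -2.347, 0.001]
ft_force: [0.5, 0.4, -0.5]
width: 33.5
grasp_force: 30.0
```

Emit:
{"method": "arm_command", "body": {"series": [{"linear": [-0.015, 0.019, 0], "turn": 0}, {"linear": [-0.025, 0.03, 0], "turn": 0}, {"linear": [-0.025, 0.03, 0], "turn": 0}, {"linear": [-0.025, 0.03, 0], "turn": 0}, {"linear": [-0.025, 0.03, 0], "turn": 0}, {"linear": [-0.025, 0.03, 0], "turn": 0}, {"linear": [-0.014, 0.016, 0], "turn": 0}, {"linear": [0, 0, 0], "turn": 0}, {"linear": [0, 0, 0], "turn": 0}, {"linear": [0, 0, 0], "turn": 0}]}}

```text
t: 18.25
ee_pos: [635.7, -38.6, 151.3]
orientation: [-2.086, -2.346, 0.003]
ft_force: [-0.1, -0.1, -0.9]
width: 34.0
grasp_force: 30.0
```

```bash
python3 go.py 638.3,-40.1,72; python3 -c "
from h import *
d=grab('scene','s3'); e=grab('top','t3')
cv2.imwrite('pics/v3.png',np.hstack([cv2.resize(d['frame'][120:300,90:340],(500,360)),cv2.resize(e['frame'][80:240,180:313],(299,360))]))"
```

```text
t 18.25 [635.7 -38.6 151.3] yaw 0.117 turn -0.0 tilt [-0.003  0.    -1.   ] w 34.0
(638.3, -40.1, 72) tool m [-0.0018  0.0024  0.0793]
```

View pics/v3.png

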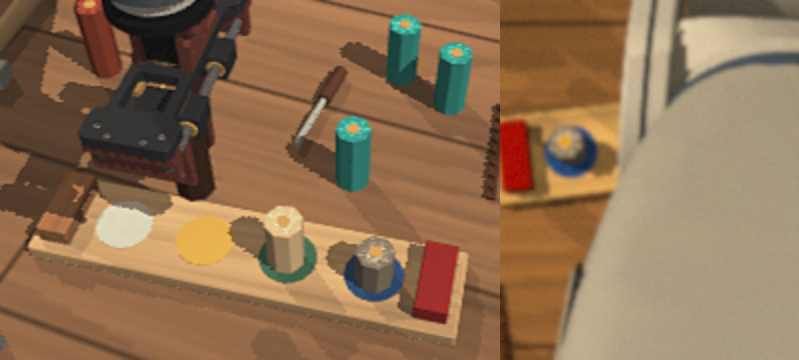

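The scene crop shows grey (373,268) and cream (285,240) standing on blue and green, and the dark plug held upright at (195,175). Lowering it now.

Emit:
{"method": "arm_command", "body": {"series": [{"linear": [-0.001, 0.002, 0.02], "turn": 0}, {"linear": [0, 0, 0.025], "turn": 0}, {"linear": [0, 0, 0.018], "turn": 0}, {"linear": [0, 0, 0.009], "turn": 0}, {"linear": [0, 0, 0.004], "turn": 0}, {"linear": [0, 0, 0.002], "turn": 0}, {"linear": [0, 0, 0.001], "turn": 0}, {"linear": [0, 0, 0], "turn": 0}, {"linear": [0, 0, 0], "turn": 0}, {"linear": [0, 0, 0], "turn": 0}]}}

```text
t: 19.35
ee_pos: [639.8, -40.1, 74.1]
orientation: [2.088, 2.347, 0.001]
ft_force: [0.7, -0.3, 0.0]
width: 33.4
grasp_force: 30.0
```

Emit:
{"method": "arm_command", "body": {"series": [{"linear": [0, -0.001, 0.001], "turn": 0}, {"linear": [0, 0, 0.001], "turn": 0}, {"linear": [0, 0, 0], "turn": 0}, {"linear": [0, 0, 0], "turn": 0}]}}

```text
t: 19.75
ee_pos: [638.5, -40.2, 71.6]
orientation: [-2.088, -2.347, 0.0]
ft_force: [-0.4, 1.3, -0.7]
width: 33.8
grasp_force: 30.0
```

Emit:
{"method": "arm_command", "body": {"series": [{"linear": [0, 0, 0.001], "turn": 0}, {"linear": [0, 0, 0], "turn": 0}, {"linear": [0, 0, 0], "turn": 0}]}}

```text
t: 20.05
ee_pos: [638.7, -40.2, 71.0]
orientation: [2.088, 2.347, 0.0]
ft_force: [-0.9, 1.0, 3.7]
width: 33.6
grasp_force: 30.0
```

Emit:
{"method": "arm_command", "body": {"series": [{"linear": [0, 0, 0], "turn": 0}, {"linear": [0, 0, 0], "turn": 0}, {"linear": [0, 0, 0], "turn": 0}, {"linear": [0, 0, 0], "turn": 0}, {"linear": [0, 0, -0.02], "turn": 0}, {"linear": [0, 0, -0.035], "turn": 0}, {"linear": [0, 0, -0.03], "turn": 0}, {"linear": [0, 0, 0], "turn": 0}, {"linear": [0, 0, 0], "turn": 0}, {"linear": [0, 0, 0], "turn": 0}], "jaw": 0.5}}

```text
t: 21.05
ee_pos: [637.6, -40.1, 154.4]
orientation: [-2.087, -2.346, 0.002]
ft_force: [0.4, 0.8, -0.5]
width: 65.9
grasp_force: 0.0
```

```bash
python3 go.py 452.5,-256.4,156
```

```text
t 21.05 [637.6 -40.1 154.4] yaw 0.116 turn -0.001 tilt [-0.002  0.    -1.   ] w 65.9
(452.5, -256.4, 156) tool m [-0.1932 -0.2091 -0.0016]
```

Emit:
{"method": "arm_command", "body": {"series": [{"linear": [-0.027, -0.03, 0], "turn": 0}, {"linear": [-0.028, -0.03, 0], "turn": 0}, {"linear": [-0.028, -0.03, 0], "turn": 0}, {"linear": [-0.028, -0.03, 0], "turn": 0}, {"linear": [-0.028, -0.03, 0], "turn": 0}, {"linear": [-0.028, -0.03, 0], "turn": 0}, {"linear": [-0.027, -0.03, 0], "turn": 0}, {"linear": [0, 0, 0], "turn": 0}, {"linear": [0, 0, 0], "turn": 0}, {"linear": [0, 0, 0], "turn": 0}]}}

```text
t: 22.05
ee_pos: [452.7, -256.7, 155.0]
orientation: [-2.087, -2.346, 0.0]
ft_force: [-0.3, -0.2, 0.1]
width: 66.0
grasp_force: 0.0
```

```bash
python3 go.py 452.5,-256.4,62
```

```text
t 22.05 [ 452.7 -256.7  155. ] yaw 0.117 turn -0.0 tilt [-0.001  0.001 -1.   ] w 66.0
(452.5, -256.4, 62) tool m [ 0.0003 -0.0002  0.093 ]
```

Emit:
{"method": "arm_command", "body": {"series": [{"linear": [0, 0, 0.02], "turn": 0}, {"linear": [0, 0, 0.03], "turn": 0}, {"linear": [0, 0, 0.025], "turn": 0}, {"linear": [0, 0, 0.013], "turn": 0}, {"linear": [0, 0, 0.005], "turn": 0}, {"linear": [0, 0, 0], "turn": 0}, {"linear": [0, 0, 0], "turn": 0}]}}

```text
t: 22.75
ee_pos: [453.3, -257.4, 63.4]
orientation: [2.087, 2.347, 0.0]
ft_force: [-0.4, -0.5, 0.7]
width: 66.0
grasp_force: 0.0
```

Emit:
{"method": "arm_command", "body": {"series": [{"linear": [0, 0, 0], "turn": 0}, {"linear": [0, 0, 0], "turn": 0}, {"linear": [0, 0, 0], "turn": 0}, {"linear": [0, 0, 0], "turn": 0}, {"linear": [0, 0, 0], "turn": 0}, {"linear": [0, 0, 0], "turn": 0}, {"linear": [0, 0, 0], "turn": 0}], "jaw": -1}}

```text
t: 23.45
ee_pos: [452.6, -257.4, 62.9]
orientation: [2.088, 2.347, 0.0]
ft_force: [-0.2, -0.1, 4.5]
width: 32.9
grasp_force: 30.0
```

```bash
python3 go.py 452.5,-256.4,152 647.6,-119.6,152
```

```text
t 23.45 [ 452.6 -257.4   62.9] yaw 0.116 turn -0.001 tilt [ 0. -0. -1.] w 32.9
(452.5, -256.4, 152) tool m [ 0.001  -0.     -0.0891]
(647.6, -119.6, 152) tool m [0.1131 0.2097 0.    ]
```

Emit:
{"method": "arm_command", "body": {"series": [{"linear": [0, 0, -0.01], "turn": 0}, {"linear": [0, 0, -0.03], "turn": 0}, {"linear": [0, 0, -0.03], "turn": 0}, {"linear": [0, 0, -0.02], "turn": 0}, {"linear": [0, 0, 0], "turn": 0}]}}

```text
t: 23.95
ee_pos: [454.0, -258.2, 155.6]
orientation: [2.085, 2.343, 0.002]
ft_force: [-0.0, -0.2, -1.0]
width: 33.7
grasp_force: 30.0
```

Emit:
{"method": "arm_command", "body": {"series": [{"linear": [0.01, 0.018, 0], "turn": 0}, {"linear": [0.018, 0.033, 0], "turn": 0}, {"linear": [0.018, 0.033, 0], "turn": 0}, {"linear": [0.018, 0.033, 0], "turn": 0}, {"linear": [0.018, 0.033, 0], "turn": 0}, {"linear": [0.018, 0.033, 0], "turn": 0}, {"linear": [0.0135, 0.0265, 0], "turn": 0}, {"linear": [0, 0, 0], "turn": 0}, {"linear": [0, 0, 0], "turn": 0}, {"linear": [0, 0, 0], "turn": 0}]}}

```text
t: 24.95
ee_pos: [646.0, -120.6, 151.7]
orientation: [-2.088, -2.345, 0.002]
ft_force: [-0.1, -0.2, 0.1]
width: 33.8
grasp_force: 30.0
```

```bash
python3 go.py 647.6,-119.6,82
```

```text
t 24.95 [ 646.  -120.6  151.7] yaw 0.116 turn -0.001 tilt [-0.002  0.    -1.   ] w 33.8
(647.6, -119.6, 82) tool m [0.0008 0.0017 0.0697]
```

Emit:
{"method": "arm_command", "body": {"series": [{"linear": [0.0005, 0.001, 0.02], "turn": 0}, {"linear": [0, 0, 0.022], "turn": 0}, {"linear": [0, 0, 0.014], "turn": 0}, {"linear": [0, 0, 0.007], "turn": 0}, {"linear": [0, 0, 0.003], "turn": 0}, {"linear": [0, 0, 0.002], "turn": 0}, {"linear": [0, 0, 0.001], "turn": 0}, {"linear": [0, 0, 0], "turn": 0}, {"linear": [0, 0, 0], "turn": 0}, {"linear": [0, 0, 0], "turn": 0}]}}

```text
t: 25.95
ee_pos: [648.6, -119.6, 84.1]
orientation: [2.088, 2.347, 0.0]
ft_force: [0.5, 0.0, -0.7]
width: 33.5
grasp_force: 30.0
```

Emit:
{"method": "arm_command", "body": {"series": [{"linear": [0, -0.0005, 0.001], "turn": 0}, {"linear": [0, 0, 0.001], "turn": 0}, {"linear": [0, 0, 0], "turn": 0}, {"linear": [0, 0, 0], "turn": 0}]}}

```text
t: 26.35
ee_pos: [647.8, -119.6, 81.6]
orientation: [-2.088, -2.347, 0.0]
ft_force: [0.5, -0.4, -1.1]
width: 33.6
grasp_force: 30.0
```

Emit:
{"method": "arm_command", "body": {"series": [{"linear": [0, 0, 0.001], "turn": 0}, {"linear": [0, 0, 0], "turn": 0}, {"linear": [0, 0, 0], "turn": 0}]}}

```text
t: 26.65
ee_pos: [648.0, -119.7, 81.0]
orientation: [2.088, 2.347, 0.0]
ft_force: [-1.5, 0.1, 2.5]
width: 33.6
grasp_force: 30.0
```

Emit:
{"method": "arm_command", "body": {"series": [{"linear": [0, 0, 0], "turn": 0}, {"linear": [0, 0, 0], "turn": 0}, {"linear": [0, 0, 0], "turn": 0}, {"linear": [0, 0, 0], "turn": 0}, {"linear": [0, 0, -0.02], "turn": 0}, {"linear": [0, 0, -0.035], "turn": 0}, {"linear": [0, 0, -0.045], "turn": 0}, {"linear": [0, 0, -0.02], "turn": 0}, {"linear": [0, 0, 0], "turn": 0}], "jaw": 0.5}}

```text
t: 27.55
ee_pos: [650.0, -120.1, 204.5]
orientation: [2.084, 2.343, 0.005]
ft_force: [-0.0, -0.6, 0.4]
width: 65.8
grasp_force: 0.0
```

Emit:
{"method": "arm_command", "body": {"series": [{"linear": [-0.02, -0.02, 0], "turn": 0}, {"linear": [-0.035, -0.035, 0], "turn": 0}, {"linear": [-0.035, -0.035, 0], "turn": 0}, {"linear": [-0.035, -0.035, 0], "turn": 0}, {"linear": [-0.035, -0.035, 0], "turn": 0}, {"linear": [-0.035, -0.035, 0], "turn": 0}, {"linear": [-0.035, -0.01, 0], "turn": 0}, {"linear": [0, 0, 0], "turn": 0}, {"linear": [0, 0, 0], "turn": 0}, {"linear": [0, 0, 0], "turn": 0}]}}

```text
t: 28.55
ee_pos: [470.8, -370.7, 199.5]
orientation: [-2.086, -2.346, -0.0]
ft_force: [-0.1, 0.2, -0.7]
width: 65.8
grasp_force: 0.0
```

```bash
python3 go.py; python3 -c "
from m import *
S=grab('scene','s4'); T=grab('top','t4')
for n,P in (('40',(619.6,118.9,58)),('58',(628.9,39.5,76)),('76',(638.3,-40.1,94)),('94',(647.6,-119.6,112))):
    a,na=brass(S,proj(S,P)[0]); b,nb=brass(T,proj(T,P)[0]); q,e=tri(S,a,T,b); print(n,na,nb,q.round(1),e.round(1),(q-P).round(1))
cv2.imwrite('pics/v4.png',np.hstack([cv2.resize(S['frame'][150:300,90:340],(400,240)),cv2.resize(T['frame'][90:180,165:365],(400,240))]))"
```

```text
t 28.55 [ 470.8 -370.7  199.5] yaw 0.117 turn 0.0 tilt [-0.001  0.002 -1.   ] w 65.8
40 29 22 [621.3 119.5  59.1] 1.1 [1.7 0.6 1.1]
58 25 15 [630.   38.5  77.1] 1.3 [ 1.1 -1.   1.1]
76 32 40 [639.1 -40.9  94.7] 1.0 [ 0.8 -0.8  0.7]
94 31 47 [ 648.2 -118.9  112.4] 0.2 [0.6 0.7 0.4]
```

View pics/v4.png

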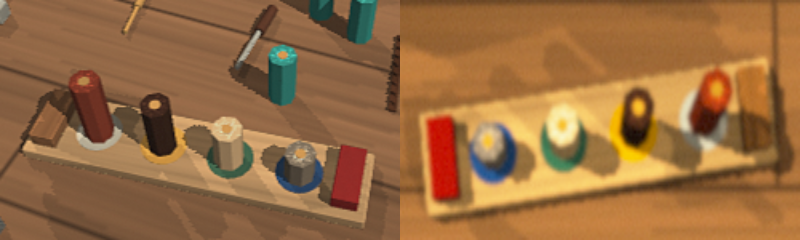

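All four plugs stand upright within 2 mm of their mark centres. In the scene crop, from the red stop outward, they are grey (301,165), cream (229,145), dark (158,125) and red-brown (92,105), all brass up. Handing in.

```bash
python3 -c "
from h import *
print(ctrl.close_job())"
```

```text
the job is handed in; nothing more can be done
None
```

The four plugs stand upright, brass ends up, within 2 mm of their mark centres, running plug40 (next to the red stop), plug58, plug76, plug94; the job was handed in at about 29 s with the arm clear, and no verdict came back.

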